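# Put the rinsed dosing cups back on their detergent bottles

## Task

The four rinsed dosing cups are stacked upside down on the drip tray. Take the stack apart and put each cup, mouth down, back over the closure of its own bottle, the widest cup on the bottle with the widest collar and so on down to the narrowest, so that every cup sits square on its collar. Leave the bottles standing where they are, and do not push aside or knock over the spray bottle and the jar of pegs.

Things in the scene. Friction and masses are not known exactly. Their poses are not given: they have to be found in the camera images.
- cup_xl: The widest (bottom) of four off-white dosing cups, stacked by size, mouth down, on a grey drip tray (ribs 10 mm, edges 14 mm high). Round, 64 mm across outside, flaring to 67 mm in the last 6 mm at the mouth; 46 mm high, 59 mm across inside, closed end (4 mm thick) on top. Origin: centre of the mouth, its underside as it stands; z up to the closed end.
- cup_l: The second widest (second from below) of four off-white dosing cups, stacked by size, mouth down, on a grey drip tray (ribs 10 mm, edges 14 mm high). Round, 52 mm across outside, flaring to 55 mm in the last 6 mm at the mouth; 42 mm high, 47 mm across inside, closed end (4 mm thick) on top. Origin: centre of the mouth, its underside as it stands; z up to the closed end.
- cup_m: The third widest (third from below) of four off-white dosing cups, stacked by size, mouth down, on a grey drip tray (ribs 10 mm, edges 14 mm high). Round, 40 mm across outside, flaring to 43 mm in the last 6 mm at the mouth; 40 mm high, 35 mm across inside, closed end (4 mm thick) on top. Origin: centre of the mouth, its underside as it stands; z up to the closed end.
- cup_s: The narrowest (top) of four off-white dosing cups, stacked by size, mouth down, on a grey drip tray (ribs 10 mm, edges 14 mm high). Round, 29 mm across outside, flaring to 32 mm in the last 6 mm at the mouth; 36 mm high, 24 mm across inside, closed end (4 mm thick) on top. Origin: centre of the mouth, its underside as it stands; z up to the closed end.
- bottle_jug: Broad jug, body 98 x 84 mm in plan, 158 mm high; foot and handle reach 84 mm from the origin along +x. Blue-green, full, standing. Flat grey collar on top, 72 mm across, upper face 195 mm above the worktop; on it the grey closure, 52 mm across for 6 mm, tapering to 38 mm at 28 mm. The widest cup goes over it, mouth resting on the collar. Origin: on the worktop below the collar's centre; z up.
- bottle_waisted: Round bottle with a waist, 86 mm across, the tallest of the four. Blue-green, full, standing. Flat grey collar on top, 60 mm across, upper face 205 mm above the worktop; on it the grey closure, 40 mm across for 6 mm, tapering to 26 mm at 28 mm. The second widest cup goes over it, mouth resting on the collar. Origin: on the worktop below the collar's centre; z up.
- bottle_flat: Flat oblong bottle, body 50 mm (x) by 82 mm (y) and 150 mm high. Blue-green, full, standing. Flat grey collar on top, 48 mm across, upper face 185 mm above the worktop; on it the grey closure, 28 mm across for 6 mm, tapering to 17 mm at 26 mm. The third widest cup goes over it, mouth resting on the collar. Origin: on the worktop below the collar's centre; z up.
- bottle_slim: Slim straight round bottle, 56 mm across, the smallest of the four. Blue-green, full, standing. Flat grey collar on top, 37 mm across, upper face 172 mm above the worktop; on it the grey closure, 18 mm across for 6 mm, tapering to 8 mm at 24 mm. The narrowest cup goes over it, mouth resting on the collar. Origin: on the worktop below the collar's centre; z up.
- spray: Bystander: white trigger spray bottle with a blue head, 76 mm across, 228 mm high; head and nozzle reach 62 mm from its axis along -x. Origin: centre of its underside.
- jar: Bystander: glass jar of clothes pegs with a steel lid, 94 mm across, 134 mm high. Origin: centre of its underside.
Mind the look-alikes: they are no part of the job. What is shaped like the cup_l but black, blue or turquoise is not meant.

How it is judged:
At the end, for the whole second after the job is handed in: Each of the four cups sits mouth down over the closure of the bottle of its size: its mouth within 4 mm of the height of the collar's upper face, its axis within 8 mm of the bottle's neck axis, tilted less than 0.09 rad, at rest; all four bottles stand upright (tilt below 0.07 rad) (horizontal distance between cup_xl and bottle_jug below 0.008 m and z of cup_xl in the frame of bottle_jug between 0.191 and 0.199 m and angle between each of cup_xl, cup_l, cup_m, cup_s's own z axis and vertical below 0.09 rad and linear speed of each of cup_xl, cup_l, cup_m, cup_s below 0.02 m/s and angle between each of bottle_jug, bottle_waisted, bottle_flat, bottle_slim's own z axis and vertical below 0.07 rad and horizontal distance between cup_l and bottle_waisted below 0.008 m and z of cup_l in the frame of bottle_waisted between 0.201 and 0.209 m and horizontal distance between cup_m and bottle_flat below 0.008 m and z of cup_m in the frame of bottle_flat between 0.181 and 0.189 m and horizontal distance between cup_s and bottle_slim below 0.008 m and z of cup_s in the frame of bottle_slim between 0.168 and 0.176 m); the robot touches nothing.
It fails at once if a bottle is shifted by more than 40 mm or tipped by more than 0.3 rad (distance of any of bottle_jug, bottle_waisted, bottle_flat, bottle_slim from where it was at the start of the episode above 0.04 m or angle between any of bottle_jug, bottle_waisted, bottle_flat, bottle_slim's own z axis and vertical above 0.3 rad).
It fails at once if the spray bottle or the jar of pegs is shifted by more than 40 mm or tipped by more than 0.3 rad (distance of any of spray, jar from where it was at the start of the episode above 0.04 m or angle between any of spray, jar's own z axis and vertical above 0.3 rad).
It also fails if it takes over 106 s, if anything falls off the work surface, if the arm or the gripper's body presses on something with over 40 N, if the wrist force passes 120 N, or if a joint passes its speed limit or range.

## Robot

A 6-joint arm with a two-finger parallel gripper is mounted at the origin on the work surface. World frame = base frame: x ahead of the robot, y to its left, z up, the work surface at z = 0. Lengths are in m, angles in rad, forces in N, time in s.
With the tool pointing down it reaches from about 0.275 to 0.75 m from the base axis. Payload 10.2 kg.
Tool frame: the origin (TCP) lies at the very end of the fingers, on their centre line; the grasp point (between the pads) lies 19 mm behind it; z points along the fingers, y is the line along which they close (so a half turn about z gives the same grasp; the last joint's range is limited). The gripper opens to 88 mm and grips with 3 to 60 N. Pads are 18 mm wide; open, the fingers measure 123 mm over their backs; the gripper's body (75 mm by 187 mm) begins 45 mm behind the grasp point.
Start: joints at [0.891, 0.313, 1.498, -0, 1.331, -0.223], TCP at [0.232, 0.471, 0.239] pointing down, gripper open.
Joint ranges: [-2.94, 2.94], [-0.97, 2.17], [0.19, 2.56], [-1.23, 4.37], [0.02, 3.11], [-2.88, 2.88]. Speed limits (rad/s): [2.39, 2.39, 3.01, 3.14, 3.14, 3.14].

## Interface

Orientations are given as a unit quaternion [w, x, y, z].
In Python, from station import * gives the robot as it stands.
- The arm moves only by the tool carry_out, never from a script. Its argument "targets" is a list of rows, each an object with "linear": the shift along the world's x, y, z in units of 30 mm (1.0 is 30 mm), a list of three; "yaw": the turn about the world's z in units of 6 degrees (1.0 is 6 degrees); "gripper": the opening, from -1 (shut) to 1 (fully open). A call has 1 to 5 rows; each row is the pose to reach, as a shift and turn from the pose commanded when the call began; what a row does not reach only later rows make up. A row lasts 1/8 s, in which the tool goes at most 62.5 mm and 10.7 degrees, less where a joint would pass 70% of its speed; a pose out of reach is approached as far as the arm can. A call with a gripper value outside its range is refused whole. The fingers move at their own pace and stop on an object; "squeeze" is the grip in N (left out, the last holds). Time passes only in rows, so rows that repeat a pose let the fingers close. It gives the time, the measured TCP pose, the force, the opening and the grip force at its end, in the units of the state.
- observe(): the state, without advancing time (a new reading comes with each control period).
- grab_frame(name): name is "scene" or "side" or "wrist"; returns a dict with "pixels" (480x640x3 uint8, red, green, blue), "fx", "fy", "cx", "cy" (pixels), "R" (3x3) and "t" (3): a world point X has camera coordinates R X + t. Camera axes: x right, y down, z forward; pixel columns grow to the right and rows downward; lengths in m; the calibration is good to about 2 mm. A picture is of the moment at which its call begins. There is no depth.
- finish_job(): hands the job in; it is judged then, once.
The state is a dict: "time_s": time; "joint_pos": joint angles; "qvel": joint speeds; "joint_efforts": joint torques, N m; "eef_pos": TCP position; "tool_rot": TCP orientation; "force": force on the tool from outside, world axes, zero at the start; "ft_torque": the same for the moment, N m; "gripper_width": finger opening in m; "gripper_force": force on a finger pad.
Only numpy, scipy, OpenCV 4.12 (cv2) and the standard library are available. Lean on these libraries where they do the work, as an engineer would, in place of code of your own. Each camera call takes 0.05 s, during which the arm holds its last target. There are 200 camera calls.

## Working session

There is one attempt and no reset: what is moved stays moved. The work goes in short steps, Python scripts to look and compute and a tool call to move; the robot and the scene stay as the last step left them, time stands still between calls to the robot, and variables do not carry over. Pictures are saved under pics/ and viewed, at most 14 in all, crops included, and the job is handed in when it is done.

Besides the shell and the picture viewer there is one more tool, called as name([rows], argument=value, ...), one row to a line, values as JSON. carry_out: Moves the arm, as the interface text tells. Its arguments: {"type":"object","properties":{"targets":{"type":"array","items":{"type":"object","properties":{"linear":{"type":"array","items":{"type":"number"}},"yaw":{"type":"number"},"gripper":{"type":"number"}}}},"squeeze":{"type":"number"}},"required":["targets"]}

```bash
mkdir -p pics; ls; python3 - <<'E'
from station import *
import cv2
for n in ("scene","side","wrist"):
    f=grab_frame(n); cv2.imwrite(f"pics/{n}0.png",f["pixels"][:,:,::-1])
    print(n,f["fx"],f["cx"],f["cy"],f["R"],f["t"])
print(observe())
E
```

```text
pics
scene 621.6644734944481 322.6717920345155 256.2126169464533 [[-0.22484295  0.97410802 -0.02364758]
 [ 0.53363359  0.10279445 -0.83944535]
 [-0.81527961 -0.20136251 -0.54292937]] [ 0.09773572 -0.1721652   1.7303214 ]
side 448.0274360263278 326.54957803754223 236.14204530653606 [[ 0.97538103 -0.22031676  0.00961111]
 [-0.10376994 -0.49699114 -0.86152865]
 [ 0.19458584  0.83932135 -0.50761798]] [-0.4956299   0.17727097  1.09002243]
wrist 401.0843116791327 319.0939952375252 234.1392487914163 [[ 4.41504680e-01  8.97258658e-01  7.20143255e-04]
 [ 8.59598418e-01 -4.23203416e-01  2.86337962e-01]
 [ 2.57223983e-01 -1.25800516e-01 -9.58128411e-01]] [-0.52667291 -0.03917527  0.38970051]
{'time_s': 0.15, 'joint_pos': array([ 8.90552411e-01,  3.13289059e-01,  1.49822296e+00,  1.30990823e-05,
        1.33102460e+00, -2.23361676e-01]), 'qvel': array([ 0.00113169, -0.002276  , -0.0016047 ,  0.00047411, -0.00077894,
        0.00014488]), 'joint_efforts': array([ 2.49800403e-03, -4.02297199e+01, -2.52318013e+01,  6.95323292e-02,
        3.43942665e-02, -5.81841527e-05]), 'eef_pos': array([0.23147933, 0.47101402, 0.23832404]), 'tool_rot': array([-2.11787137e-04,  2.26460911e-01,  9.74020140e-01, -4.21851332e-04]), 'force': array([0.78222898, 0.53474495, 0.64000189]), 'ft_torque': array([-0.01683462,  0.09033792, -0.02915155]), 'gripper_force': 0.0, 'gripper_width': 0.08822924622726609}
```

View pics/scene0.png

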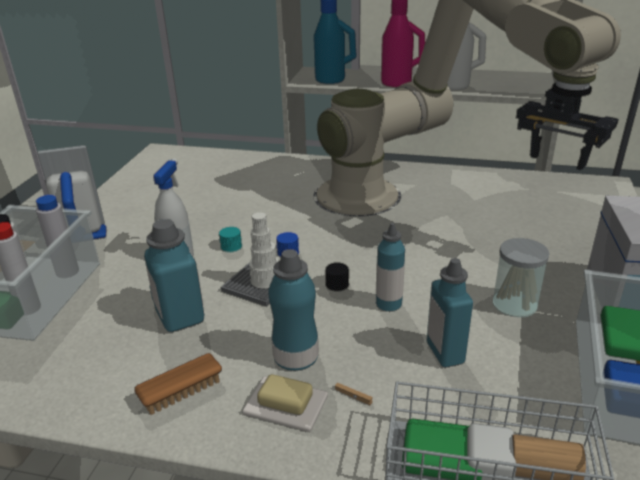

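View pics/side0.png

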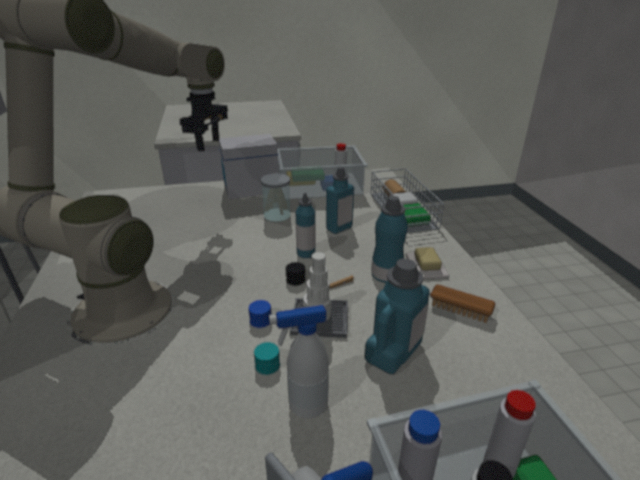

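The scene view shows the off-white stack at about (260,250) on the grey tray. The bottles are the jug at (170,275), waisted at (292,310), slim at (390,270) and flat at (450,315). The spray bottle is at (170,210) and the jar at (520,280).

Things that could be taken for a cup are the turquoise (230,239), blue (288,245) and black (337,277) cups, plus the white bottles in the bin at left. I choose the off-white tower on the tray and will check it in a close crop.

```bash
python3 - <<'E'
import cv2
a=cv2.imread("pics/scene0.png")[150:370,130:480]; cv2.imwrite("pics/c1.png",cv2.resize(a,(788,495),interpolation=cv2.INTER_CUBIC)) # 2.25
a=cv2.imread("pics/side0.png")[150:370,230:450]; cv2.imwrite("pics/c2.png",cv2.resize(a,(594,594),interpolation=cv2.INTER_CUBIC)) # 2.7
E
```

```text
(no output)
```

View pics/c1.png

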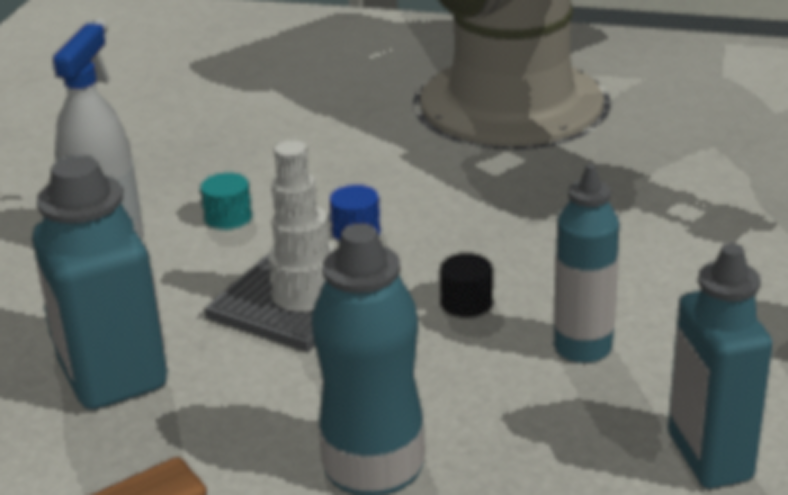

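View pics/c2.png

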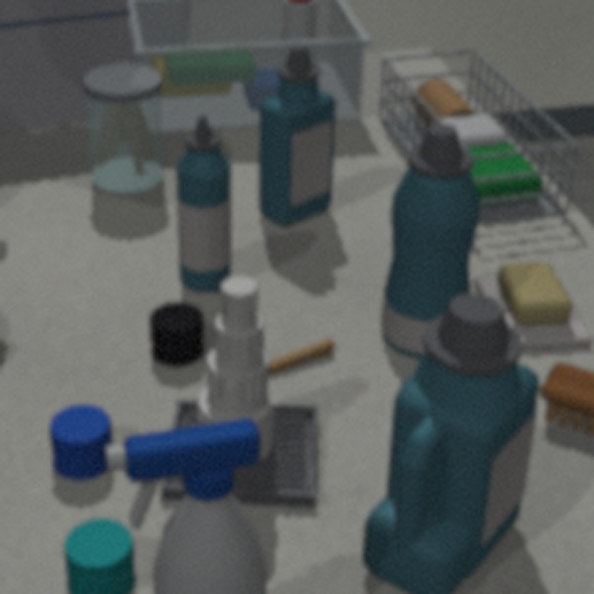

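The crop confirms the off-white four-step tower, with its top at c1 (291,150) and c2 (239,288), standing on the grey tray. The turquoise, blue and black cups are separate. Next I triangulate with the known heights and overlay the models.

```bash
cat > h.py <<'E'
from station import *
import numpy as np, cv2
from scipy.optimize import least_squares
def proj(f,X):
    c=np.atleast_2d(X)@np.array(f["R"]).T+np.array(f["t"])
    return c[:,:2]/c[:,2:]*[f["fx"],f["fy"]]+[f["cx"],f["cy"]]
def ray(f,uv,z):
    R=np.array(f["R"]);t=np.array(f["t"])
    o=-R.T@t; d=R.T@np.array([(uv[0]-f["cx"])/f["fx"],(uv[1]-f["cy"])/f["fy"],1])
    return (o+d*(z-o[2])/d[2])[:2]
a=np.linspace(0,2*np.pi,60)
def circ(x,y,z,r): return np.c_[x+r*np.cos(a),y+r*np.sin(a),0*a+z]
# name:(collar z, collar r, closure top z, r)
B=dict(jug=(.195,.036,.223,.019),waisted=(.205,.03,.233,.013),flat=(.185,.024,.211,.0085),slim=(.172,.0185,.196,.004))
E
python3 - <<'E'
from h import *
F={n:grab_frame(n) for n in("scene","side")}
P=dict(jug=((75,164),(475,304)),waisted=((360,234),(446,131)),flat=((733,248),(300,54)),slim=((590,168),(203,120)),stack=((291,150),(239,288)))
I={"scene":cv2.resize(F["scene"]["pixels"][150:370,130:480,::-1],None,fx=2.25,fy=2.25,interpolation=2),"side":cv2.resize(F["side"]["pixels"][150:370,230:450,::-1],None,fx=2.7,fy=2.7,interpolation=2)}
S={"scene":(2.25,130,150),"side":(2.7,230,150)}
for k,(p,q) in P.items():
    z=B[k][2] if k in B else .174
    r=[ray(F[n],(u[0]/S[n][0]+S[n][1],u[1]/S[n][0]+S[n][2]),z) for n,u in(("scene",p),("side",q))]
    res=lambda x:np.r_[proj(F["scene"],[*x[:2],z])[0]-[p[0]/2.25+130,p[1]/2.25+150],proj(F["side"],[*x[:2],z])[0]-[q[0]/2.7+230,q[1]/2.7+150]]
    s=least_squares(res,r[0]);x,y=s.x
    print(k,np.round(r,4).tolist(),np.round(s.x,4),np.round(s.fun,1))
    C=[circ(x,y,*B[k][:2]),circ(x,y,*B[k][2:])] if k in B else [circ(x,y,.01,.0335),circ(x,y,.056,.032),circ(x,y,.098,.026),circ(x,y,.138,.02),circ(x,y,.174,.0145)]
    for n in F:
        s,ox,oy=S[n]
        for c in C: cv2.polylines(I[n],[np.int32((proj(F[n],c)-[ox,oy]+.5)*s*16)],True,(0,0,255),1,cv2.LINE_AA,4)
cv2.imwrite("pics/o.png",cv2.resize(np.hstack([I["scene"][:420],]),None,fx=1,fy=1)); cv2.imwrite("pics/o2.png",I["side"])
E
```

```text
jug [[0.6066, -0.2621], [0.6062, -0.2605]] [ 0.6062 -0.2617] [ 0.3 -0.1  0.2  0.3]
waisted [[0.681, 0.006], [0.6782, -0.0027]] [0.6806 0.0051] [-0.5 -0.2 -0.2 -1.4]
flat [[0.6136, 0.2793], [0.6074, 0.2547]] [0.6131 0.2782] [-0.6 -0.2 -0.1 -3.1]
slim [[0.4876, 0.1543], [0.4795, 0.1421]] [0.4832 0.153 ] [-0.3 -1.2  0.6 -1.8]
stack [[0.4673, -0.1221], [0.4588, -0.1311]] [ 0.4611 -0.1253] [-0.6 -1.6  0.5 -1.5]
```

View pics/o.png

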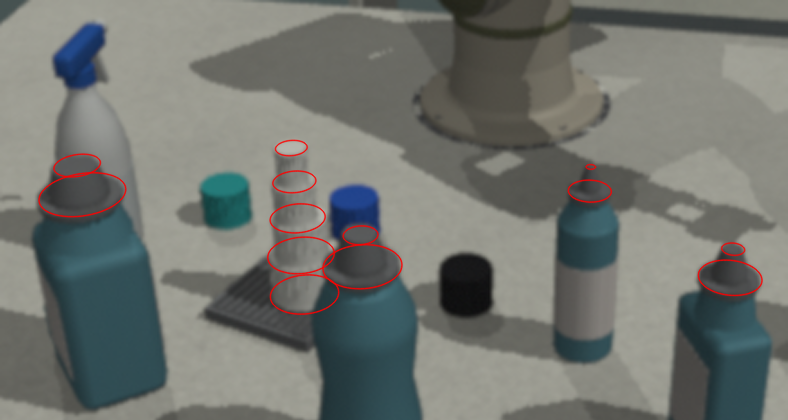

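View pics/o2.png

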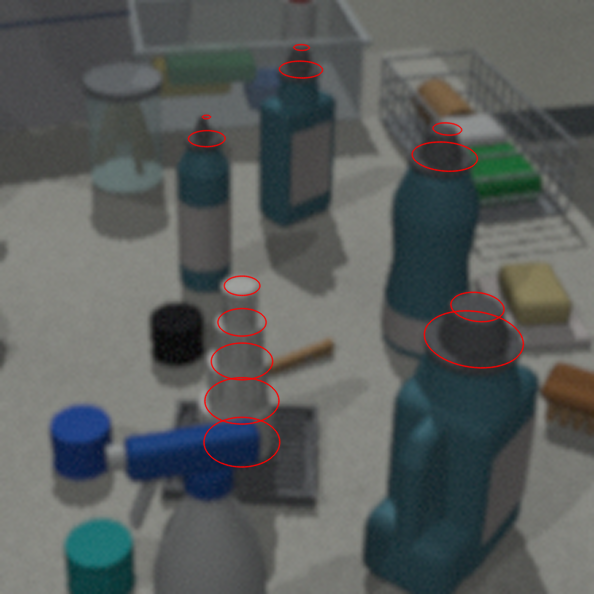

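```bash
python3 - <<'E'
from h import *
F={n:grab_frame(n) for n in("scene","side","wrist")}
from scipy.spatial.transform import Rotation as Ro
o=observe(); q=o["tool_rot"]; T=Ro.from_quat([q[1],q[2],q[3],q[0]]).as_matrix()
f=F["wrist"]; c=-np.array(f["R"]).T@np.array(f["t"])
print("cam in tool",T.T@(c-o["eef_pos"]),"axes",np.round(np.array(f["R"])@T,3),"yaw y-axis deg",np.degrees(np.arctan2(T[1,1],T[0,1])))
def p(n,u): return ray(F[n],(u[0]/2.25+130,u[1]/2.25+150) if n=="scene" else (u[0]/2.7+230,u[1]/2.7+150),u[2])
print("spray axis", p("scene",(82,80,.19)),p("side",(208,490,.18)), "nozzle",p("side",(118,455,.21)),"head",p("side",(258,440,.21)))
print("handle foot",p("side",(375,570,.01)),"jar",p("scene",(880,220,.134)),p("side",(123,75,.134)))
print("blue",p("side",(82,425,.042)),"turq",p("side",(100,545,.042)),"black",p("side",(178,320,.042)))
E
```

```text
cam in tool [ 0.07380307  0.00147099 -0.14668901] axes [[-0.     1.    -0.002]
 [-0.958 -0.001 -0.287]
 [-0.287  0.002  0.958]] yaw y-axis deg 63.82827180574583
spray axis [ 0.39771709 -0.35868532] [ 0.38954716 -0.3654083 ] nozzle [ 0.33510323 -0.35502088] head [ 0.42316538 -0.35934016]
handle foot [ 0.53158665 -0.29815908] jar [0.42431378 0.40401155] [0.43096313 0.41574517]
blue [ 0.32492041 -0.11527391] turq [ 0.32467274 -0.25909224] black [0.43087897 0.02346726]
```

carry_out([
  {"linear": [0,0,1.5],"yaw": 0,"gripper": 1},
  {"linear": [0.6,-1.5,2],"yaw": 0,"gripper": 1},
  {"linear": [1.2,-3.2,2],"yaw": 0,"gripper": 1},
  {"linear": [1.9,-4.9,2],"yaw": 0,"gripper": 1},
  {"linear": [2.5,-6.5,2],"yaw": 0,"gripper": 1},
])

```text
time_s: 1.02
eef_pos: [0.3069, 0.2745, 0.2988]
tool_rot: [0.0, 0.226, 0.974, 0.0]
force: [1.3, 0.8, 0.1]
gripper_width: 0.0879
gripper_force: 0.0
```

carry_out([
  {"linear": [0.6,-1.6,0],"yaw": 0,"gripper": 1},
  {"linear": [1.2,-3.2,0],"yaw": 0,"gripper": 1},
  {"linear": [1.8,-4.8,0],"yaw": 0,"gripper": 1},
  {"linear": [2.5,-6.5,0],"yaw": 0,"gripper": 1},
  {"linear": [2.5,-6.5,0],"yaw": 0,"gripper": 1},
])

```text
time_s: 1.65
eef_pos: [0.3824, 0.0786, 0.2986]
tool_rot: [-0.0, 0.229, 0.973, -0.0]
force: [-0.2, 0.2, -0.2]
gripper_width: 0.088
gripper_force: 0.0
```

carry_out([
  {"linear": [0.6,-1.6,0],"yaw": 0,"gripper": 1},
  {"linear": [1.3,-3.4,0],"yaw": 0,"gripper": 1},
  {"linear": [2,-5.2,0],"yaw": 0,"gripper": 1},
  {"linear": [2.65,-6.87,0],"yaw": 0,"gripper": 1},
  {"linear": [2.65,-6.87,0],"yaw": 0,"gripper": 1},
])

```text
time_s: 2.28
eef_pos: [0.4617, -0.1263, 0.298]
tool_rot: [-0.001, 0.228, 0.974, 0.0]
force: [0.6, 0.7, -0.5]
gripper_width: 0.0879
gripper_force: 0.0
```

carry_out([
  {"linear": [0,0,0],"yaw": 0,"gripper": 1},
  {"linear": [0,0,0],"yaw": 0,"gripper": 1},
])

```text
time_s: 2.52
eef_pos: [0.461, -0.1235, 0.2991]
tool_rot: [0.0, 0.225, 0.974, 0.0]
force: [-0.8, -0.1, -1.0]
gripper_width: 0.0881
gripper_force: 0.0
```

```bash
cat >> h.py <<'E'
POS=dict(jug=(.6062,-.2617),waisted=(.6806,.0051),flat=(.6131,.2782),slim=(.4832,.153),stack=(.4611,-.1253))
def overlay(f,out,sets,crop=None):
    im=f["pixels"][:,:,::-1].copy(); im=cv2.resize(im,None,fx=1.25,fy=1.25,interpolation=2)
    for C in sets: cv2.polylines(im,[np.int32((proj(f,C)+.5)*1.25*16)],True,(0,0,255),1,cv2.LINE_AA,4)
    cv2.imwrite(out,im)
E
python3 - <<'E'
from h import *
f=grab_frame("wrist"); x,y=POS["stack"]
overlay(f,"pics/w1.png",[circ(x,y,.174,.0145),circ(x,y,.138,.02),circ(x,y,.098,.026),circ(x,y,.056,.032),circ(x,y,.01,.0335)])
print(observe()["eef_pos"])
E
```

```text
[ 0.46097156 -0.12362758  0.29907651]
```

View pics/w1.png

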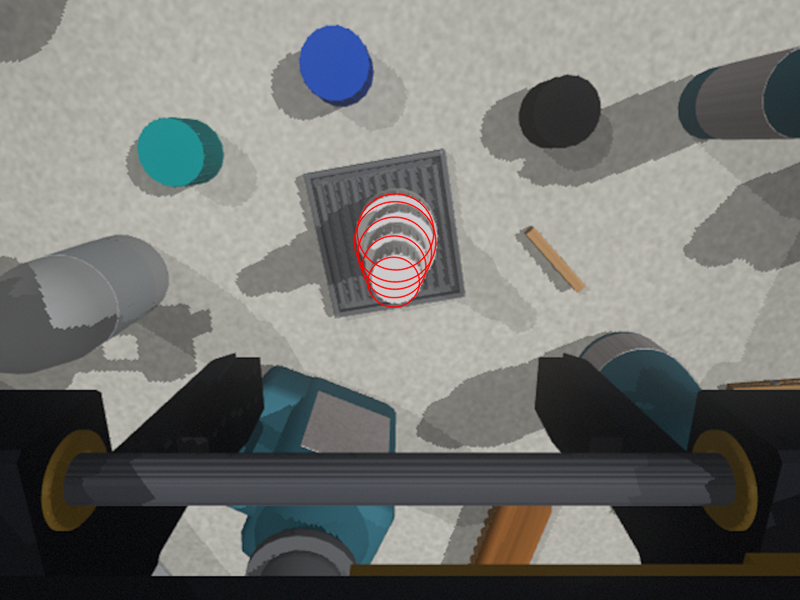

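carry_out([
  {"linear": [0,0,-1.2],"yaw": 0,"gripper": 1},
  {"linear": [0,0,-2.4],"yaw": 0,"gripper": 1},
  {"linear": [0,0,-3.6],"yaw": 0,"gripper": 1},
  {"linear": [0,0,-4.5],"yaw": 0,"gripper": 1},
  {"linear": [0,0,-5],"yaw": 0,"gripper": 1},
], squeeze=10)

```text
time_s: 3.2
eef_pos: [0.4608, -0.1241, 0.1479]
tool_rot: [-0.0, 0.226, 0.974, 0.0]
force: [0.3, -0.0, -0.2]
gripper_width: 0.0881
gripper_force: 0.0
```

carry_out([
  {"linear": [0,0,0],"yaw": 0,"gripper": 1},
  {"linear": [0,0,0],"yaw": 0,"gripper": -0.2},
  {"linear": [0,0,0],"yaw": 0,"gripper": -0.2},
  {"linear": [0,0,0],"yaw": 0,"gripper": -0.2},
])

```text
time_s: 3.7
eef_pos: [0.4613, -0.125, 0.1492]
tool_rot: [0.0, 0.226, 0.974, -0.0]
force: [-1.0, 0.3, -0.3]
gripper_width: 0.06
gripper_force: 0.0
```

carry_out([
  {"linear": [0,0,0],"yaw": 0,"gripper": -1},
  {"linear": [0,0,0],"yaw": 0,"gripper": -1},
  {"linear": [0,0,0],"yaw": 0,"gripper": -1},
  {"linear": [0,0,0],"yaw": 0,"gripper": -1},
  {"linear": [0,0,0],"yaw": 0,"gripper": -1},
])

```text
time_s: 4.32
eef_pos: [0.4611, -0.1249, 0.1487]
tool_rot: [-0.0, 0.226, 0.974, 0.0]
force: [0.1, -0.4, 1.0]
gripper_width: 0.0274
gripper_force: 10.0
```

carry_out([
  {"linear": [0,0,0.4],"yaw": 0,"gripper": -1},
  {"linear": [0,0,1.2],"yaw": 0,"gripper": -1},
  {"linear": [0,0,2.4],"yaw": 0,"gripper": -1},
  {"linear": [0,0,3.4],"yaw": 0,"gripper": -1},
  {"linear": [0,0,4],"yaw": 0,"gripper": -1},
])

```text
time_s: 4.95
eef_pos: [0.4613, -0.125, 0.2711]
tool_rot: [0.001, 0.226, 0.974, -0.0]
force: [0.8, -0.0, -0.9]
gripper_width: 0.0276
gripper_force: 10.0
```

carry_out([
  {"linear": [0.1,1,0],"yaw": 0,"gripper": -1},
  {"linear": [0.2,2.5,0],"yaw": 0,"gripper": -1},
  {"linear": [0.3,4,0],"yaw": 0,"gripper": -1},
  {"linear": [0.4,5.3,0],"yaw": 0,"gripper": -1},
  {"linear": [0.5,6,0],"yaw": 0,"gripper": -1},
])

```text
time_s: 5.58
eef_pos: [0.4759, 0.0568, 0.2697]
tool_rot: [0.0, 0.226, 0.974, 0.0]
force: [0.2, -0.4, -0.3]
gripper_width: 0.028
gripper_force: 10.0
```

carry_out([
  {"linear": [0,0.3,0],"yaw": 0,"gripper": -1},
  {"linear": [0,0.3,0],"yaw": 0,"gripper": -1},
])

```text
time_s: 5.82
eef_pos: [0.476, 0.064, 0.2691]
tool_rot: [0.0, 0.226, 0.974, -0.0]
force: [-0.3, -0.7, -0.6]
gripper_width: 0.0277
gripper_force: 10.0
```

```bash
python3 - <<'E'
from h import *
f=grab_frame("wrist"); o=observe(); print(o["eef_pos"])
x,y=POS["slim"]; X,Y,Z=.4765,.064,.269
overlay(f,"pics/w2.png",[circ(x,y,.172,.0185),circ(x,y,.196,.004),circ(X,Y,Z-.011,.016),circ(X,Y,Z+.025,.0145)])
E
```

```text
[0.47606068 0.06359075 0.26894864]
```

View pics/w2.png

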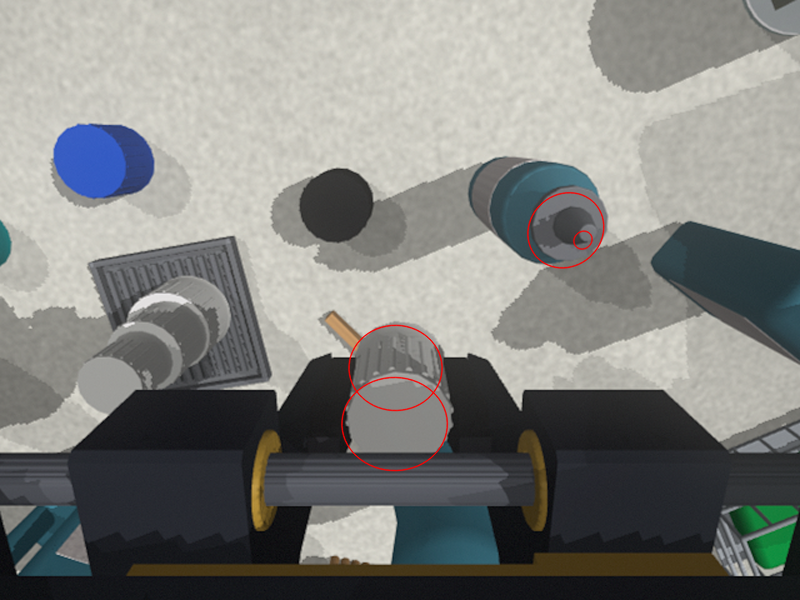

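The wrist view shows the small cup held centred at (398,418). The slim bottle's collar is at about (567,225), against (566,230) predicted, so it is about 3 mm off. I'll refine it with an edge fit.

```bash
cat >> h.py <<'E'
from scipy.optimize import brute
def fit(f,k,x0,rng=.009):
    g=cv2.GaussianBlur(cv2.cvtColor(f["pixels"],cv2.COLOR_RGB2GRAY),(0,0),1.2).astype(np.float32)
    gx,gy=cv2.Sobel(g,cv2.CV_32F,1,0),cv2.Sobel(g,cv2.CV_32F,0,1)
    def s(p):
        t=0
        for z,r in((B[k][0],B[k][1]),(B[k][0]-.004,B[k][1])):
            c=circ(*p,z,r); u=proj(f,c); n=u-u.mean(0); n/=np.linalg.norm(n,axis=1)[:,None]
            m=u.astype(np.float32)[:,None]
            v=abs(cv2.remap(gx,m,None,1)[:,0]*n[:,0]+cv2.remap(gy,m,None,1)[:,0]*n[:,1]); t-=np.minimum(v,60).mean()*(1 if z==B[k][0] else .0)
        return t
    r=brute(s,[(x0[0]-rng,x0[0]+rng),(x0[1]-rng,x0[1]+rng)],Ns=37,finish=None,full_output=True)
    return np.round(r[0],4),round(r[1],1)
E
python3 - <<'E'
from h import *
f=grab_frame("wrist"); print(fit(f,"slim",POS["slim"]))
for n in("scene","side"):
    f=grab_frame(n); print(n,[(k,*fit(f,k,POS[k])) for k in B])
E
```

```text
(array([0.4822, 0.157 ]), np.float64(-45.8))
scene [('jug', array([ 0.6102, -0.2637]), np.float64(-35.8)), ('waisted', array([0.6776, 0.0046]), np.float64(-43.2)), ('flat', array([0.6121, 0.2772]), np.float64(-49.5)), ('slim', array([0.4832, 0.152 ]), np.float64(-50.4))]
side [('jug', array([ 0.6032, -0.2662]), np.float64(-27.2)), ('waisted', array([0.6716, 0.0141]), np.float64(-32.7)), ('flat', array([0.6161, 0.2872]), np.float64(-37.4)), ('slim', array([0.4742, 0.162 ]), np.float64(-30.0))]
```

carry_out([
  {"linear": [0.1,1.2,0],"yaw": 0,"gripper": -1},
  {"linear": [0.18,2.4,0],"yaw": 0,"gripper": -1},
  {"linear": [0.18,3.04,0],"yaw": 0,"gripper": -1},
  {"linear": [0.18,3.04,0],"yaw": 0,"gripper": -1},
  {"linear": [0.18,3.04,-0.8],"yaw": 0,"gripper": -1},
])

```text
time_s: 6.65
eef_pos: [0.4823, 0.1544, 0.2456]
tool_rot: [0.002, 0.227, 0.974, 0.0]
force: [0.4, -0.4, 0.4]
gripper_width: 0.0275
gripper_force: 10.0
```

carry_out([
  {"linear": [0,0,-0.6],"yaw": 0,"gripper": -1},
  {"linear": [0,0,-1.1],"yaw": 0,"gripper": -1},
  {"linear": [0,0,-1.5],"yaw": 0,"gripper": -1},
  {"linear": [0,0,-1.8],"yaw": 0,"gripper": -1},
  {"linear": [0,0,-2.0],"yaw": 0,"gripper": -1},
])

```text
time_s: 7.28
eef_pos: [0.4816, 0.1552, 0.1844]
tool_rot: [0.0, 0.226, 0.974, -0.0]
force: [-0.1, 0.3, 0.0]
gripper_width: 0.0275
gripper_force: 10.0
```

```bash
python3 - <<'E'
from h import *
print(observe()["eef_pos"],observe()["force"])
A=grab_frame("scene"); S=grab_frame("side")
def crop(f,p,h,s):
    u,v=np.int32(proj(f,p)[0]); return cv2.resize(f["pixels"][v-h:v+h,u-h:u+h,::-1],(s,s),interpolation=2)
cv2.imwrite("pics/p1.png",np.hstack([crop(A,[.482,.155,.19],35,390),crop(S,[.482,.155,.19],35,390)]))
E
```

```text
[0.48157025 0.15516968 0.18441632] [-0.06831593  0.32360605  0.03947192]
```

View pics/p1.png

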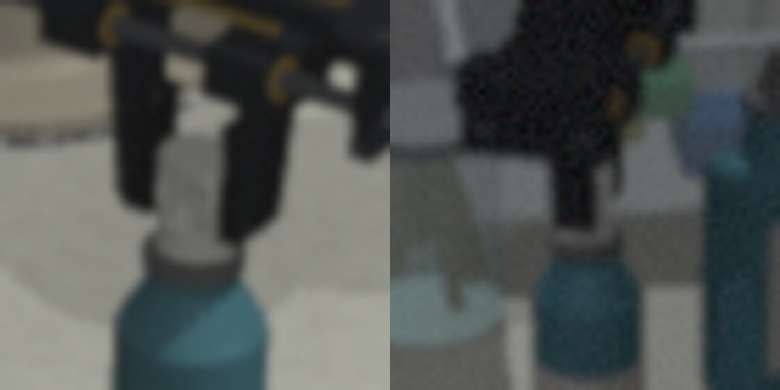

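carry_out([
  {"linear": [0,0,-0.06],"yaw": 0,"gripper": -1},
  {"linear": [0,0,-0.06],"yaw": 0,"gripper": -0.2},
  {"linear": [0,0,-0.06],"yaw": 0,"gripper": 0},
  {"linear": [0,0,-0.06],"yaw": 0,"gripper": 0.5},
  {"linear": [0,0,-0.06],"yaw": 0,"gripper": 1},
])

```text
time_s: 8.0
eef_pos: [0.4815, 0.1553, 0.183]
tool_rot: [0.0, 0.226, 0.974, 0.0]
force: [0.2, -0.0, 0.2]
gripper_width: 0.0622
gripper_force: 0.0
```

carry_out([
  {"linear": [0,0,0.3],"yaw": 0,"gripper": 1},
  {"linear": [0,0,1],"yaw": 0,"gripper": 1},
  {"linear": [0,0,2],"yaw": 0,"gripper": 1},
  {"linear": [0,0,3],"yaw": 0,"gripper": 1},
  {"linear": [0,0,3.9],"yaw": 0,"gripper": 1},
])

```text
time_s: 8.62
eef_pos: [0.4815, 0.1553, 0.3017]
tool_rot: [0.001, 0.226, 0.974, 0.0]
force: [0.4, -0.6, 0.1]
gripper_width: 0.088
gripper_force: 0.0
```

carry_out([
  {"linear": [-0.1,-1.3,0],"yaw": 0,"gripper": 1},
  {"linear": [-0.2,-2.8,0],"yaw": 0,"gripper": 1},
  {"linear": [-0.3,-4.3,0],"yaw": 0,"gripper": 1},
  {"linear": [-0.4,-5.8,0],"yaw": 0,"gripper": 1},
  {"linear": [-0.5,-7.3,0],"yaw": 0,"gripper": 1},
])

```text
time_s: 9.25
eef_pos: [0.4662, -0.0652, 0.3007]
tool_rot: [0.0, 0.226, 0.974, -0.0]
force: [1.2, 0.5, -0.2]
gripper_width: 0.0883
gripper_force: 0.0
```

carry_out([
  {"linear": [-0.1,-1.2,0],"yaw": 0,"gripper": 1},
  {"linear": [-0.2,-2.04,0],"yaw": 0,"gripper": 1},
  {"linear": [-0.2,-2.04,0],"yaw": 0,"gripper": 1},
  {"linear": [-0.2,-2.04,0],"yaw": 0,"gripper": 1},
])

```text
time_s: 9.75
eef_pos: [0.4605, -0.1243, 0.3003]
tool_rot: [0.0, 0.226, 0.974, 0.0]
force: [-0.4, 0.5, -0.1]
gripper_width: 0.0881
gripper_force: 0.0
```

```bash
python3 - <<'E'
from h import *
f=grab_frame("wrist"); x,y=POS["stack"]; print(observe()["eef_pos"])
overlay(f,"pics/w3.png",[circ(x,y,.138,.02),circ(x,y,.098,.026),circ(x,y,.056,.032),circ(*[.482,.155],.208,.0145)])
E
```

```text
[ 0.46057449 -0.12408172  0.30022052]
```

View pics/w3.png

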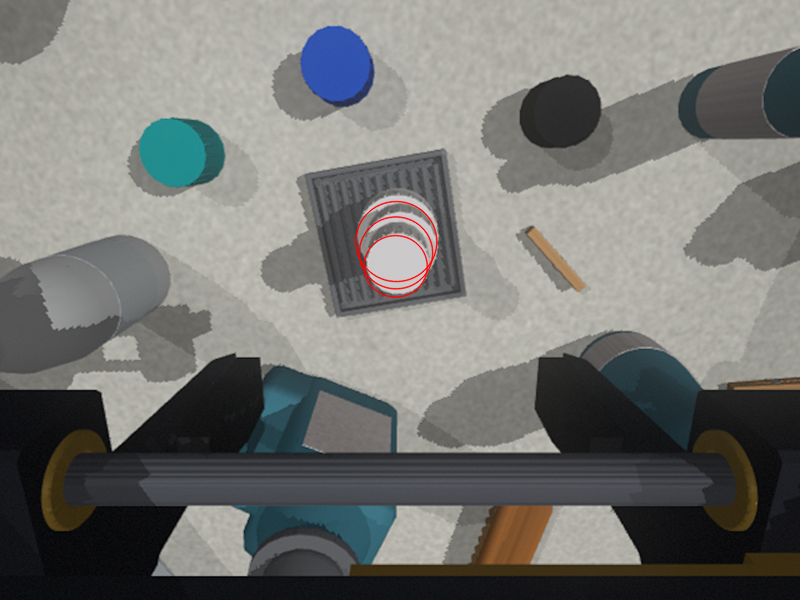

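carry_out([
  {"linear": [0,0,-1.6],"yaw": 0,"gripper": 1},
  {"linear": [0,0,-3.2],"yaw": 0,"gripper": 1},
  {"linear": [0,0,-4.8],"yaw": 0,"gripper": 1},
  {"linear": [0,0,-5.9],"yaw": 0,"gripper": 1},
  {"linear": [0,0,-6.37],"yaw": 0,"gripper": 1},
])

```text
time_s: 10.42
eef_pos: [0.4602, -0.1239, 0.1077]
tool_rot: [-0.001, 0.226, 0.974, 0.0]
force: [0.4, -0.3, 0.4]
gripper_width: 0.0883
gripper_force: 0.0
```

carry_out([
  {"linear": [0,0,0],"yaw": 0,"gripper": 1},
  {"linear": [0,0,0],"yaw": 0,"gripper": 0.1},
  {"linear": [0,0,0],"yaw": 0,"gripper": 0.1},
  {"linear": [0,0,0],"yaw": 0,"gripper": 0.1},
  {"linear": [0,0,0],"yaw": 0,"gripper": -1},
])

```text
time_s: 11.05
eef_pos: [0.4606, -0.125, 0.1091]
tool_rot: [0.0, 0.226, 0.974, -0.0]
force: [-0.6, 0.4, 0.8]
gripper_width: 0.0506
gripper_force: 0.0
```

carry_out([
  {"linear": [0,0,0],"yaw": 0,"gripper": -1},
  {"linear": [0,0,0],"yaw": 0,"gripper": -1},
  {"linear": [0,0,0],"yaw": 0,"gripper": -1},
  {"linear": [0,0,0],"yaw": 0,"gripper": -1},
])

```text
time_s: 11.55
eef_pos: [0.4605, -0.125, 0.1089]
tool_rot: [0.0, 0.226, 0.974, -0.0]
force: [-1.1, 0.1, 1.9]
gripper_width: 0.0397
gripper_force: 10.0
```

carry_out([
  {"linear": [0,0,0.4],"yaw": 0,"gripper": -1},
  {"linear": [0,0,1.4],"yaw": 0,"gripper": -1},
  {"linear": [0,0,2.8],"yaw": 0,"gripper": -1},
  {"linear": [0,0,4.2],"yaw": 0,"gripper": -1},
  {"linear": [0,0,5.4],"yaw": 0,"gripper": -1},
])

```text
time_s: 12.18
eef_pos: [0.4604, -0.1248, 0.2733]
tool_rot: [0.001, 0.226, 0.974, -0.0]
force: [-0.4, -0.6, -0.4]
gripper_width: 0.0395
gripper_force: 10.0
```

carry_out([
  {"linear": [0.4,0.9,0],"yaw": 0,"gripper": -1},
  {"linear": [1,2.1,0],"yaw": 0,"gripper": -1},
  {"linear": [1.6,3.4,0],"yaw": 0,"gripper": -1},
  {"linear": [2.2,4.7,0],"yaw": 0,"gripper": -1},
  {"linear": [2.8,6,0],"yaw": 0,"gripper": -1},
])

```text
time_s: 12.8
eef_pos: [0.5448, 0.0565, 0.2716]
tool_rot: [0.0, 0.226, 0.974, 0.0]
force: [0.3, -1.0, -0.7]
gripper_width: 0.0398
gripper_force: 10.0
```

carry_out([
  {"linear": [0.6,1.3,0],"yaw": 0,"gripper": -1},
  {"linear": [1.2,2.6,0],"yaw": 0,"gripper": -1},
  {"linear": [1.8,3.8,0],"yaw": 0,"gripper": -1},
  {"linear": [2.1,4.4,0],"yaw": 0,"gripper": -1},
  {"linear": [2.1,4.4,0],"yaw": 0,"gripper": -1},
])

```text
time_s: 13.42
eef_pos: [0.6074, 0.1879, 0.2709]
tool_rot: [-0.0, 0.226, 0.974, -0.0]
force: [0.1, -0.4, -0.3]
gripper_width: 0.0395
gripper_force: 10.0
```

carry_out([
  {"linear": [0,0,0],"yaw": 0,"gripper": -1},
  {"linear": [0,0,0],"yaw": 0,"gripper": -1},
])

```text
time_s: 13.68
eef_pos: [0.6073, 0.1862, 0.2713]
tool_rot: [0.0, 0.227, 0.974, 0.0]
force: [-0.3, 0.2, -0.4]
gripper_width: 0.0395
gripper_force: 10.0
```

```bash
python3 - <<'E'
from h import *
f=grab_frame("wrist"); o=observe(); X,Y,Z=o["eef_pos"]; print(o["eef_pos"])
r=fit(f,"flat",POS["flat"],.012); print(r)
overlay(f,"pics/w4.png",[circ(*r[0],.185,.024),circ(*r[0],.211,.0085),circ(X,Y,Z-.011,.0215),circ(X,Y,Z+.029,.02)])
E
```

```text
[0.60736017 0.18630428 0.27125111]
(array([0.6138, 0.2815]), np.float64(-53.3))
```

View pics/w4.png

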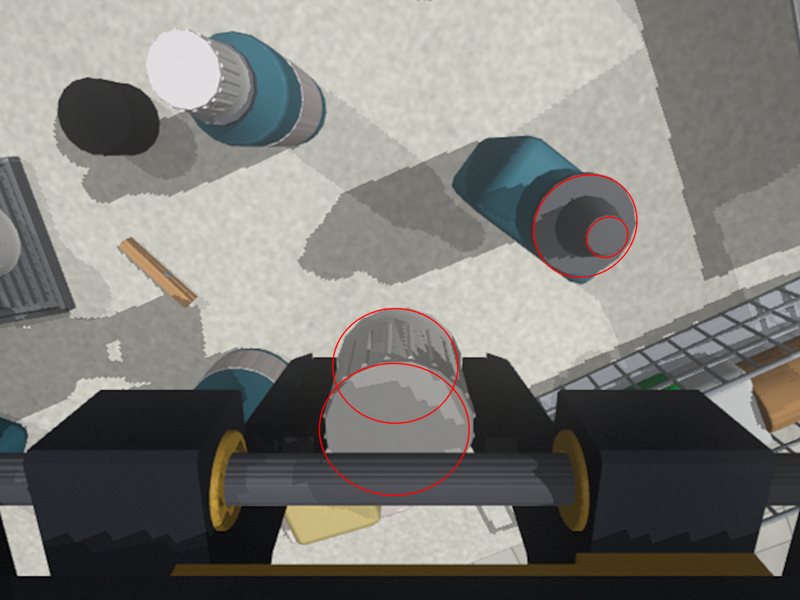

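carry_out([
  {"linear": [0.1,1.2,0],"yaw": 0,"gripper": -1},
  {"linear": [0.18,2.4,0],"yaw": 0,"gripper": -1},
  {"linear": [0.18,3.11,0],"yaw": 0,"gripper": -1},
  {"linear": [0.18,3.11,0],"yaw": 0,"gripper": -1},
  {"linear": [0.18,3.11,-0.7],"yaw": 0,"gripper": -1},
])

```text
time_s: 14.35
eef_pos: [0.6135, 0.2794, 0.2512]
tool_rot: [0.002, 0.227, 0.974, 0.001]
force: [0.0, -0.8, -0.5]
gripper_width: 0.0397
gripper_force: 10.0
```

carry_out([
  {"linear": [0,0,-0.5],"yaw": 0,"gripper": -1},
  {"linear": [0,0,-0.9],"yaw": 0,"gripper": -1},
  {"linear": [0,0,-1.3],"yaw": 0,"gripper": -1},
  {"linear": [0,0,-1.6],"yaw": 0,"gripper": -1},
  {"linear": [0,0,-1.75],"yaw": 0,"gripper": -1},
])

```text
time_s: 14.98
eef_pos: [0.6128, 0.2804, 0.1968]
tool_rot: [-0.0, 0.226, 0.974, -0.0]
force: [0.1, 0.2, 0.5]
gripper_width: 0.0399
gripper_force: 10.0
```

carry_out([
  {"linear": [0,0,-0.04],"yaw": 0,"gripper": -1},
  {"linear": [0,0,-0.04],"yaw": 0,"gripper": -1},
])

```text
time_s: 15.22
eef_pos: [0.613, 0.2804, 0.1965]
tool_rot: [0.0, 0.226, 0.974, 0.0]
force: [-0.4, -0.1, 0.2]
gripper_width: 0.0397
gripper_force: 10.0
```

carry_out([
  {"linear": [0,0,0],"yaw": 0,"gripper": 0.1},
  {"linear": [0,0,0],"yaw": 0,"gripper": 0.4},
  {"linear": [0,0,0],"yaw": 0,"gripper": 1},
  {"linear": [0,0,0],"yaw": 0,"gripper": 1},
  {"linear": [0,0,0.4],"yaw": 0,"gripper": 1},
])

```text
time_s: 15.85
eef_pos: [0.6126, 0.2803, 0.2078]
tool_rot: [-0.001, 0.226, 0.974, -0.0]
force: [0.4, -0.3, 0.1]
gripper_width: 0.0862
gripper_force: 0.0
```

carry_out([
  {"linear": [0,0,0.6],"yaw": 0,"gripper": 1},
  {"linear": [0,0,1.6],"yaw": 0,"gripper": 1},
  {"linear": [0,0,2.6],"yaw": 0,"gripper": 1},
  {"linear": [0,0,3.06],"yaw": 0,"gripper": 1},
  {"linear": [-0.5,-1.2,3.06],"yaw": 0,"gripper": 1},
])

```text
time_s: 16.48
eef_pos: [0.5981, 0.2452, 0.3001]
tool_rot: [0.001, 0.225, 0.974, 0.0]
force: [0.4, -0.8, -0.3]
gripper_width: 0.0882
gripper_force: 0.0
```

carry_out([
  {"linear": [-0.5,-1.5,0],"yaw": 0,"gripper": 1},
  {"linear": [-1.1,-3,0],"yaw": 0,"gripper": 1},
  {"linear": [-1.7,-4.5,0],"yaw": 0,"gripper": 1},
  {"linear": [-2.3,-6,0],"yaw": 0,"gripper": 1},
  {"linear": [-2.8,-7.5,0],"yaw": 0,"gripper": 1},
])

```text
time_s: 17.1
eef_pos: [0.513, 0.0181, 0.2999]
tool_rot: [-0.0, 0.226, 0.974, -0.0]
force: [0.4, -0.3, -0.7]
gripper_width: 0.0881
gripper_force: 0.0
```

carry_out([
  {"linear": [-0.6,-1.5,0],"yaw": 0,"gripper": 1},
  {"linear": [-1.2,-3,0],"yaw": 0,"gripper": 1},
  {"linear": [-1.6,-4.3,0],"yaw": 0,"gripper": 1},
  {"linear": [-1.78,-4.81,0],"yaw": 0,"gripper": 1},
  {"linear": [-1.78,-4.81,0],"yaw": 0,"gripper": 1},
])

```text
time_s: 17.73
eef_pos: [0.4604, -0.1251, 0.2999]
tool_rot: [-0.0, 0.227, 0.974, 0.0]
force: [0.1, -0.0, 0.2]
gripper_width: 0.0879
gripper_force: 0.0
```

carry_out([
  {"linear": [0,0,0],"yaw": 0,"gripper": 1},
])

```text
time_s: 17.85
eef_pos: [0.4608, -0.1239, 0.2999]
tool_rot: [-0.0, 0.226, 0.974, 0.0]
force: [0.3, -0.2, -1.4]
gripper_width: 0.0879
gripper_force: 0.0
```

```bash
cat >> h.py <<'E'
def fitc(f,z,r,x0,rng=.009):
    B["_"]=(z,r,z,r); return fit(f,"_",x0,rng)
E
python3 - <<'E'
from h import *
f=grab_frame("wrist"); x,y=POS["stack"]; print(observe()["eef_pos"])
print(fitc(f,.098,.026,(x,y)),fitc(f,.056,.032,(x,y)))
for n,k in(("scene",0),("side",1)):
    g=grab_frame(n); print(n,"flatcup",fitc(g,.225,.02,(.6133,.2802)),"slimcup",fitc(g,.208,.0145,(.482,.155)))
E
```

```text
[ 0.46082783 -0.12388242  0.29989838]
(array([ 0.4591, -0.1208]), np.float64(-60.0)) (array([ 0.4631, -0.1233]), np.float64(-57.0))
scene flatcup (array([0.6118, 0.2792]), np.float64(-60.0)) slimcup (array([0.48  , 0.1565]), np.float64(-60.0))
side flatcup (array([0.6053, 0.2892]), np.float64(-41.1)) slimcup (array([0.473, 0.146]), np.float64(-26.2))
```

carry_out([
  {"linear": [0,0,-1.8],"yaw": 0,"gripper": 1},
  {"linear": [0,0,-3.6],"yaw": 0,"gripper": 1},
  {"linear": [0,0,-5.4],"yaw": 0,"gripper": 1},
  {"linear": [0,0,-6.9],"yaw": 0,"gripper": 1},
  {"linear": [0,0,-7.77],"yaw": 0,"gripper": 1},
])

```text
time_s: 18.62
eef_pos: [0.4599, -0.1239, 0.0648]
tool_rot: [-0.001, 0.226, 0.974, 0.0]
force: [-0.6, 0.9, -0.2]
gripper_width: 0.0883
gripper_force: 0.0
```

carry_out([
  {"linear": [0,0,0],"yaw": 0,"gripper": 1},
  {"linear": [0,0,0],"yaw": 0,"gripper": 0.35},
  {"linear": [0,0,0],"yaw": 0,"gripper": 0.35},
  {"linear": [0,0,0],"yaw": 0,"gripper": 0.35},
  {"linear": [0,0,0],"yaw": 0,"gripper": -1},
])

```text
time_s: 19.25
eef_pos: [0.4606, -0.125, 0.0672]
tool_rot: [0.0, 0.226, 0.974, -0.0]
force: [0.4, 0.6, 0.7]
gripper_width: 0.0516
gripper_force: 0.1
```

carry_out([
  {"linear": [0,0,0],"yaw": 0,"gripper": -1},
  {"linear": [0,0,0],"yaw": 0,"gripper": -1},
  {"linear": [0,0,0],"yaw": 0,"gripper": -1},
  {"linear": [0,0,0],"yaw": 0,"gripper": -1},
])

```text
time_s: 19.75
eef_pos: [0.4607, -0.125, 0.0671]
tool_rot: [0.0, 0.226, 0.974, -0.0]
force: [-0.8, 0.5, 6.1]
gripper_width: 0.0506
gripper_force: 10.0
```

carry_out([
  {"linear": [0,0,0.4],"yaw": 0,"gripper": -1},
  {"linear": [0,0,1.8],"yaw": 0,"gripper": -1},
  {"linear": [0,0,3.6],"yaw": 0,"gripper": -1},
  {"linear": [0,0,5.4],"yaw": 0,"gripper": -1},
  {"linear": [0,0,7],"yaw": 0,"gripper": -1},
])

```text
time_s: 20.38
eef_pos: [0.4601, -0.1248, 0.2794]
tool_rot: [0.001, 0.226, 0.974, -0.0]
force: [1.3, -0.2, 0.5]
gripper_width: 0.051
gripper_force: 10.0
```

carry_out([
  {"linear": [1,0.2,0],"yaw": 0,"gripper": -1},
  {"linear": [2.4,0.4,0],"yaw": 0,"gripper": -1},
  {"linear": [3.8,0.7,0],"yaw": 0,"gripper": -1},
  {"linear": [5.2,1,0],"yaw": 0,"gripper": -1},
  {"linear": [6.4,1.31,0],"yaw": 0,"gripper": -1},
])

```text
time_s: 21.0
eef_pos: [0.6535, -0.0851, 0.2771]
tool_rot: [-0.0, 0.226, 0.974, -0.0]
force: [0.0, -0.7, 0.3]
gripper_width: 0.0504
gripper_force: 10.0
```

carry_out([
  {"linear": [0.6,0,0],"yaw": 0,"gripper": -1},
  {"linear": [0.74,0,0],"yaw": 0,"gripper": -1},
  {"linear": [0.74,0,0],"yaw": 0,"gripper": -1},
  {"linear": [0.74,0,0],"yaw": 0,"gripper": -1},
])

```text
time_s: 21.5
eef_pos: [0.6741, -0.0858, 0.2774]
tool_rot: [0.0, 0.227, 0.974, -0.0]
force: [-0.5, 0.3, -0.3]
gripper_width: 0.0502
gripper_force: 10.0
```

```bash
python3 - <<'E'
from h import *
f=grab_frame("wrist"); o=observe(); X,Y,Z=o["eef_pos"]; print(o["eef_pos"])
r=fit(f,"waisted",POS["waisted"],.012); print(r)
print("jug",fit(f,"jug",POS["jug"],.012))
overlay(f,"pics/w5.png",[circ(*r[0],.205,.03),circ(*r[0],.233,.013),circ(X,Y,Z-.011,.0275),circ(X,Y,Z+.031,.026)])
E
```

```text
[ 0.67418481 -0.08578285  0.27740582]
(array([0.6779, 0.0071]), np.float64(-55.0))
jug (array([ 0.6069, -0.2617]), np.float64(-28.5))
```

View pics/w5.png

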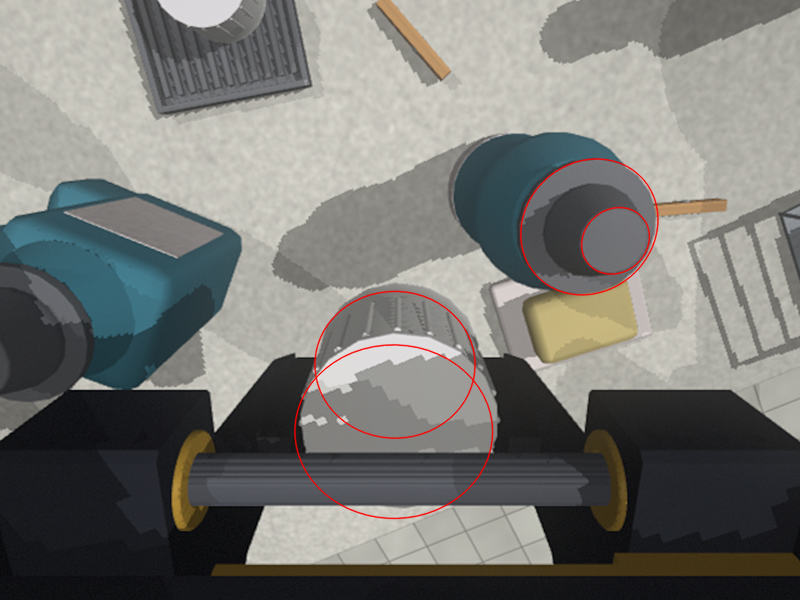

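carry_out([
  {"linear": [0.1,1.2,0],"yaw": 0,"gripper": -1},
  {"linear": [0.17,2.4,0],"yaw": 0,"gripper": -1},
  {"linear": [0.17,3.01,0],"yaw": 0,"gripper": -1},
  {"linear": [0.17,3.01,0],"yaw": 0,"gripper": -1},
  {"linear": [0.17,3.01,-0.5],"yaw": 0,"gripper": -1},
])

```text
time_s: 22.18
eef_pos: [0.6801, 0.0034, 0.2623]
tool_rot: [0.001, 0.227, 0.974, -0.0]
force: [0.7, 0.1, -0.9]
gripper_width: 0.0505
gripper_force: 10.0
```

carry_out([
  {"linear": [0,0,-0.4],"yaw": 0,"gripper": -1},
  {"linear": [0,0,-0.8],"yaw": 0,"gripper": -1},
  {"linear": [0,0,-1.1],"yaw": 0,"gripper": -1},
  {"linear": [0,0,-1.35],"yaw": 0,"gripper": -1},
  {"linear": [0,0,-1.5],"yaw": 0,"gripper": -1},
])

```text
time_s: 22.8
eef_pos: [0.6798, 0.0047, 0.2164]
tool_rot: [-0.0, 0.226, 0.974, -0.0]
force: [-0.1, 0.3, -0.5]
gripper_width: 0.0507
gripper_force: 10.0
```

carry_out([
  {"linear": [0,0,-0.04],"yaw": 0,"gripper": -1},
  {"linear": [0,0,-0.04],"yaw": 0,"gripper": -1},
])

```text
time_s: 23.05
eef_pos: [0.6799, 0.0047, 0.2162]
tool_rot: [0.0, 0.226, 0.974, 0.0]
force: [-0.5, 0.4, 1.8]
gripper_width: 0.0503
gripper_force: 10.0
```

```bash
python3 - <<'E'
from h import *
print(observe()["eef_pos"],observe()["force"])
A=grab_frame("scene"); S=grab_frame("side")
def crop(f,p,h,s):
    u,v=np.int32(proj(f,p)[0]); return cv2.resize(f["pixels"][v-h:v+h,u-h:u+h,::-1],(s,s),interpolation=2)
P=[.678,.006,.215]; Q=[.613,.28,.2]
cv2.imwrite("pics/p2.png",np.vstack([np.hstack([crop(A,P,35,300),crop(S,P,35,300)]),np.hstack([crop(A,Q,35,300),crop(S,Q,35,300)])]))
E
```

```text
[0.67992848 0.00468629 0.21615713] [-0.46317819  0.3820921   1.83742144]
```

View pics/p2.png

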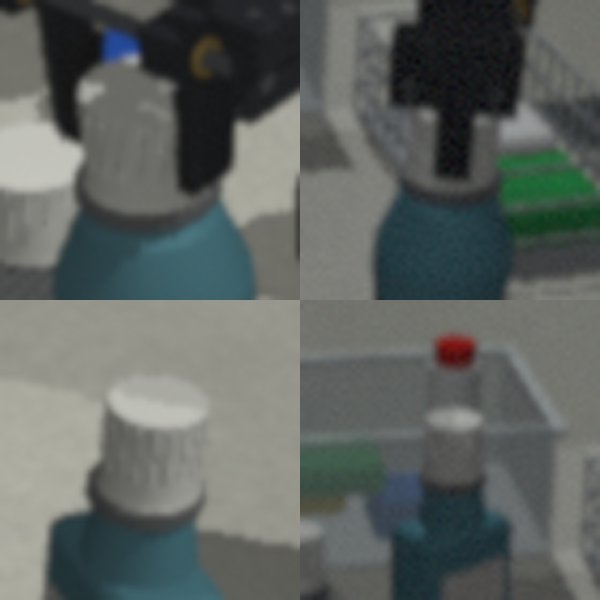

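carry_out([
  {"linear": [0,0,0],"yaw": 0,"gripper": 0.3},
  {"linear": [0,0,0],"yaw": 0,"gripper": 0.6},
  {"linear": [0,0,0],"yaw": 0,"gripper": 1},
  {"linear": [0,0,0],"yaw": 0,"gripper": 1},
  {"linear": [0,0,0.4],"yaw": 0,"gripper": 1},
])

```text
time_s: 23.78
eef_pos: [0.6795, 0.0047, 0.2272]
tool_rot: [-0.001, 0.226, 0.974, -0.0]
force: [-0.0, 0.2, -0.8]
gripper_width: 0.0883
gripper_force: 0.0
```

carry_out([
  {"linear": [0,0,0.6],"yaw": 0,"gripper": 1},
  {"linear": [0,0,1.6],"yaw": 0,"gripper": 1},
  {"linear": [0,0,2.4],"yaw": 0,"gripper": 1},
  {"linear": [-1,-0.6,2.4],"yaw": 0,"gripper": 1},
  {"linear": [-2.4,-1.4,2.4],"yaw": 0,"gripper": 1},
])

```text
time_s: 24.4
eef_pos: [0.6072, -0.0376, 0.3002]
tool_rot: [0.001, 0.226, 0.974, -0.0]
force: [0.4, -0.8, -0.3]
gripper_width: 0.0879
gripper_force: 0.0
```

carry_out([
  {"linear": [-1.4,-0.8,0],"yaw": 0,"gripper": 1},
  {"linear": [-2.8,-1.6,0],"yaw": 0,"gripper": 1},
  {"linear": [-4.1,-2.4,0],"yaw": 0,"gripper": 1},
  {"linear": [-4.91,-2.92,0],"yaw": 0,"gripper": 1},
  {"linear": [-4.91,-2.92,0],"yaw": 0,"gripper": 1},
])

```text
time_s: 25.02
eef_pos: [0.4598, -0.1257, 0.3009]
tool_rot: [0.001, 0.227, 0.974, -0.0]
force: [-0.0, 0.6, 0.4]
gripper_width: 0.0882
gripper_force: 0.0
```

carry_out([
  {"linear": [0,0,0],"yaw": 0,"gripper": 1},
  {"linear": [0,0,0],"yaw": 0,"gripper": 1},
])

```text
time_s: 25.28
eef_pos: [0.4611, -0.1245, 0.2996]
tool_rot: [0.0, 0.226, 0.974, 0.0]
force: [0.3, -0.4, -0.0]
gripper_width: 0.0882
gripper_force: 0.0
```

```bash
python3 - <<'E'
from h import *
f=grab_frame("wrist"); x,y=POS["stack"]; print(observe()["eef_pos"])
r=fitc(f,.056,.032,(x,y)); print(r, fit(f,"jug",POS["jug"],.012))
hsv=cv2.cvtColor(f["pixels"],cv2.COLOR_RGB2HSV)
m=cv2.inRange(hsv,(0,0,190),(180,30,255)); n,l,s,c=cv2.connectedComponentsWithStats(m); k=1+s[1:,4].argmax(); print("bright disc",s[k],c[k],ray(f,c[k],.056))
overlay(f,"pics/w6.png",[circ(*r[0],.056,.032),circ(*r[0],.01,.0335)])
E
```

```text
[ 0.46101577 -0.12448612  0.29954902]
(array([ 0.4556, -0.1228]), np.float64(-60.0)) (array([ 0.6069, -0.2617]), np.float64(-25.6))
bright disc [ 287  156   63   63 3127] [317.74704189 187.02302526] [ 0.45670848 -0.12138791]
```

View pics/w6.png

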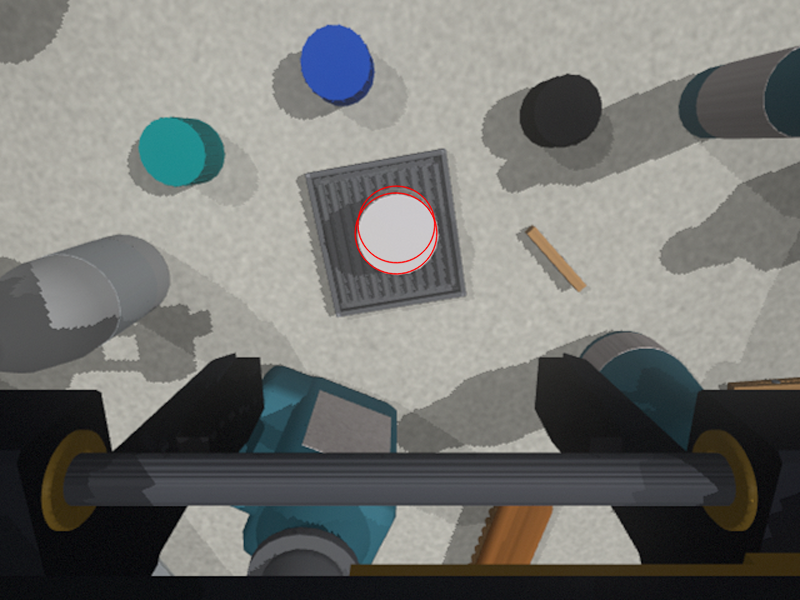

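carry_out([
  {"linear": [-0.15,0.09,-1.8],"yaw": 0,"gripper": 1},
  {"linear": [-0.15,0.09,-3.6],"yaw": 0,"gripper": 1},
  {"linear": [-0.15,0.09,-5.4],"yaw": 0,"gripper": 1},
  {"linear": [-0.15,0.09,-7],"yaw": 0,"gripper": 1},
  {"linear": [-0.15,0.09,-8.3],"yaw": 0,"gripper": 1},
])

```text
time_s: 25.95
eef_pos: [0.4559, -0.1217, 0.0487]
tool_rot: [-0.001, 0.226, 0.974, 0.0]
force: [-0.3, 0.8, -0.6]
gripper_width: 0.088
gripper_force: 0.0
```

carry_out([
  {"linear": [0,0,-0.6],"yaw": 0,"gripper": 1},
  {"linear": [0,0,-0.96],"yaw": 0,"gripper": 1},
  {"linear": [0,0,-0.96],"yaw": 0,"gripper": 1},
  {"linear": [0,0,-0.96],"yaw": 0,"gripper": 0.6},
  {"linear": [0,0,-0.96],"yaw": 0,"gripper": 0.6},
])

```text
time_s: 26.58
eef_pos: [0.4564, -0.1224, 0.0225]
tool_rot: [0.001, 0.226, 0.974, -0.0]
force: [-0.3, 0.1, 0.4]
gripper_width: 0.0712
gripper_force: 0.0
```

carry_out([
  {"linear": [0,0,0],"yaw": 0,"gripper": -1},
  {"linear": [0,0,0],"yaw": 0,"gripper": -1},
  {"linear": [0,0,0],"yaw": 0,"gripper": -1},
  {"linear": [0,0,0],"yaw": 0,"gripper": -1},
])

```text
time_s: 27.08
eef_pos: [0.4562, -0.1223, 0.0222]
tool_rot: [0.0, 0.226, 0.974, -0.0]
force: [-1.5, 0.1, 6.0]
gripper_width: 0.0623
gripper_force: 10.0
```

carry_out([
  {"linear": [0,0,0.4],"yaw": 0,"gripper": -1},
  {"linear": [0,0,2],"yaw": 0,"gripper": -1},
  {"linear": [0,0,4],"yaw": 0,"gripper": -1},
  {"linear": [0,0,6],"yaw": 0,"gripper": -1},
  {"linear": [0,0,7.8],"yaw": 0,"gripper": -1},
])

```text
time_s: 27.7
eef_pos: [0.4556, -0.122, 0.2587]
tool_rot: [0.001, 0.226, 0.974, -0.0]
force: [0.6, 0.2, -1.0]
gripper_width: 0.0622
gripper_force: 10.0
```

carry_out([
  {"linear": [0,0,0.7],"yaw": 0,"gripper": -1},
  {"linear": [0,0,0.7],"yaw": 0,"gripper": -1},
])

```text
time_s: 27.95
eef_pos: [0.4561, -0.1223, 0.2782]
tool_rot: [0.001, 0.226, 0.974, -0.0]
force: [-0.3, -1.0, -0.8]
gripper_width: 0.0622
gripper_force: 10.0
```

carry_out([
  {"linear": [1.2,-0.4,0],"yaw": 0,"gripper": -1},
  {"linear": [2.7,-0.9,0],"yaw": 0,"gripper": -1},
  {"linear": [4.2,-1.5,0],"yaw": 0,"gripper": -1},
  {"linear": [5.7,-2,0],"yaw": 0,"gripper": -1},
  {"linear": [6.8,-2.4,0],"yaw": 0,"gripper": -1},
])

```text
time_s: 28.58
eef_pos: [0.661, -0.1945, 0.2743]
tool_rot: [-0.002, 0.226, 0.974, 0.0]
force: [0.4, -0.3, 0.1]
gripper_width: 0.062
gripper_force: 10.0
```

carry_out([
  {"linear": [0.47,-0.25,0],"yaw": 0,"gripper": -1},
  {"linear": [0.47,-0.25,0],"yaw": 0,"gripper": -1},
  {"linear": [0.47,-0.25,0],"yaw": 0,"gripper": -1},
])

```text
time_s: 28.95
eef_pos: [0.6735, -0.2014, 0.2762]
tool_rot: [-0.001, 0.226, 0.974, 0.0]
force: [0.4, 0.2, -1.6]
gripper_width: 0.0623
gripper_force: 10.0
```

```bash
python3 - <<'E'
from h import *
f=grab_frame("wrist"); o=observe(); X,Y,Z=o["eef_pos"]; print(o["eef_pos"])
print("collar",fit(f,"jug",POS["jug"],.012),"closure top",fitc(f,.223,.019,POS["jug"],.012),"base",fitc(f,.201,.026,POS["jug"],.012))
# cup: rim/top upper arcs only
g=cv2.GaussianBlur(cv2.cvtColor(f["pixels"],cv2.COLOR_RGB2GRAY),(0,0),1.2).astype(np.float32)
gr=np.hypot(cv2.Sobel(g,cv2.CV_32F,1,0),cv2.Sobel(g,cv2.CV_32F,0,1))
ex,ey=np.array([-.897,.441]),np.array([.441,.897])
for z,r in((Z-.011,.0335),(Z+.035,.032)):
    best=[]
    for a_ in np.arange(-.008,.0081,.0005):
        for b_ in np.arange(-.004,.0041,.0005):
            u=proj(f,circ(X+a_*ex[0]+b_*ey[0],Y+a_*ex[1]+b_*ey[1],z,r)); u=u[u[:,1]<u[:,1].min()+.3*np.ptp(u[:,1])]
            best.append((cv2.remap(gr,u.astype(np.float32)[:,None],None,1).mean(),a_,b_))
    print("cup",z,np.round(sorted(best)[::-1][:3],4).tolist())
E
```

```text
[ 0.67351331 -0.2013776   0.27673871]
collar (array([ 0.6069, -0.261 ]), np.float64(-47.3)) closure top (array([ 0.6069, -0.2617]), np.float64(-47.3)) base (array([ 0.6062, -0.2597]), np.float64(-40.0))
cup 0.2657387123445432 [[102.2636, -0.001, 0.002], [97.9458, -0.001, 0.0015], [89.9181, -0.0015, 0.002]]
cup 0.3117387123445432 [[174.8911, -0.0005, 0.002], [172.4202, -0.001, 0.0015], [168.3277, -0.0005, 0.0015]]
```

carry_out([
  {"linear": [-0.8,-0.7,0],"yaw": 0,"gripper": -1},
  {"linear": [-1.7,-1.5,0],"yaw": 0,"gripper": -1},
  {"linear": [-2.3,-2.02,0],"yaw": 0,"gripper": -1},
  {"linear": [-2.3,-2.02,0],"yaw": 0,"gripper": -1},
  {"linear": [-2.3,-2.02,-0.6],"yaw": 0,"gripper": -1},
])

```text
time_s: 29.62
eef_pos: [0.6057, -0.2618, 0.2603]
tool_rot: [0.002, 0.226, 0.974, -0.0]
force: [0.3, -0.9, -0.7]
gripper_width: 0.0622
gripper_force: 10.0
```

carry_out([
  {"linear": [0,0,-0.5],"yaw": 0,"gripper": -1},
  {"linear": [0,0,-0.9],"yaw": 0,"gripper": -1},
  {"linear": [0,0,-1.3],"yaw": 0,"gripper": -1},
  {"linear": [0,0,-1.6],"yaw": 0,"gripper": -1},
  {"linear": [0,0,-1.7],"yaw": 0,"gripper": -1},
])

```text
time_s: 30.25
eef_pos: [0.605, -0.2623, 0.2072]
tool_rot: [-0.0, 0.226, 0.974, 0.0]
force: [-1.5, 0.2, 4.7]
gripper_width: 0.0624
gripper_force: 10.0
```

carry_out([
  {"linear": [0,0,-0.04],"yaw": 0,"gripper": -1},
  {"linear": [0,0,-0.04],"yaw": 0,"gripper": -1},
])

```text
time_s: 30.5
eef_pos: [0.6052, -0.2624, 0.2072]
tool_rot: [0.0, 0.226, 0.974, -0.0]
force: [-1.1, 0.7, 2.1]
gripper_width: 0.0624
gripper_force: 10.0
```

carry_out([
  {"linear": [0,0,0],"yaw": 0,"gripper": 0.5},
  {"linear": [0,0,0],"yaw": 0,"gripper": 0.8},
  {"linear": [0,0,0],"yaw": 0,"gripper": 1},
  {"linear": [0,0,0],"yaw": 0,"gripper": 1},
  {"linear": [0,0,0],"yaw": 0,"gripper": 1},
])

```text
time_s: 31.12
eef_pos: [0.6051, -0.2624, 0.2066]
tool_rot: [0.0, 0.226, 0.974, -0.0]
force: [0.1, -0.1, -0.2]
gripper_width: 0.0882
gripper_force: 0.0
```

carry_out([
  {"linear": [0,0,0.4],"yaw": 0,"gripper": 1},
  {"linear": [0,0,1],"yaw": 0,"gripper": 1},
  {"linear": [0,0,2],"yaw": 0,"gripper": 1},
  {"linear": [0,0,3.2],"yaw": 0,"gripper": 1},
  {"linear": [0,0,4.4],"yaw": 0,"gripper": 1},
])

```text
time_s: 31.75
eef_pos: [0.6049, -0.2622, 0.3409]
tool_rot: [0.0, 0.226, 0.974, -0.0]
force: [-0.1, 0.2, -0.1]
gripper_width: 0.0879
gripper_force: 0.0
```

carry_out([
  {"linear": [-1,1,0],"yaw": 0,"gripper": 1},
  {"linear": [-2,2,0],"yaw": 0,"gripper": 1},
  {"linear": [-3,3,0],"yaw": 0,"gripper": 1},
  {"linear": [-4,4,0],"yaw": 0,"gripper": 1},
  {"linear": [-4,4,0],"yaw": 0,"gripper": 1},
])

```text
time_s: 32.38
eef_pos: [0.484, -0.1409, 0.3405]
tool_rot: [0.001, 0.226, 0.974, -0.0]
force: [-0.1, -0.7, 1.0]
gripper_width: 0.088
gripper_force: 0.0
```

```bash
python3 - <<'E'
from h import *
o=observe(); print(o["time_s"],o["eef_pos"],o["force"])
C=dict(jug=(.241,.032,.605,-.262),waisted=(.247,.026,.679,.006),flat=(.225,.02,.613,.28),slim=(.208,.0145,.482,.155))
for n in("scene","wrist"):
    f=grab_frame(n)
    m=cv2.inRange(cv2.cvtColor(f["pixels"],cv2.COLOR_RGB2HSV),(0,0,150),(180,45,255))
    for k,(z,r,x,y) in C.items():
        u=proj(f,[x,y,z])[0]
        if not(20<u[0]<620 and 20<u[1]<460): continue
        p=fitc(f,z,r,(x,y),.01); b=fit(f,k,(x,y),.01)
        print(n,k,"px",np.round(u),"cuptop",*p,"collar",*b,"sat",f["pixels"][int(u[1]),int(u[0])])
E
```

```text
32.375 [ 0.4840113  -0.14086487  0.34049076] [-0.09700365 -0.65638184  1.00883425]
scene jug px [162. 214.] cuptop [ 0.61   -0.2614] -58.5 collar [ 0.6122 -0.2648] -37.6 sat [185 185 177]
scene waisted px [290. 246.] cuptop [0.6812 0.0049] -48.5 collar [0.6707 0.0032] -45.0 sat [162 162 155]
scene flat px [457. 253.] cuptop [0.6124 0.2794] -60.0 collar [0.6136 0.2744] -41.3 sat [183 184 176]
scene slim px [393. 218.] cuptop [0.4803 0.1567] -60.0 collar [0.4848 0.1494] -41.3 sat [162 162 155]
wrist jug px [244. 438.] cuptop [ 0.605  -0.2609] -44.5 collar [ 0.6144 -0.2687] -17.2 sat [209 207 206]
```

```bash
python3 -c "
from station import *
print(finish_job())"
```

```text
the job is handed in; nothing more can be done
None
```

I put all four cups mouth down over the closures of their own bottles and handed the job in at about 32 s on the robot's clock; the hand-in returned no verdict, but every cup was lowered to its collar's height and the last camera fit put each cup top within a few mm of its bottle's axis.

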